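Load a dead-weight pressure tester

ROBOT

A 6-joint arm with a two-finger parallel gripper is mounted at the origin on the work surface. World frame = base frame: x ahead of the robot, y to its left, z up, the work surface at z = 0. Lengths are in m, angles in degrees, forces in N, time in s.
With the tool pointing down it reaches from about 0.375 to 0.9 m from the base axis. Payload 3.1 kg.
Tool frame: the origin (TCP) lies midway between the tips of the shut fingers; the grasp point (between the pads) lies 19 mm behind it (grip_depth is the z of the grasp point in the tool frame, in m); z points along the fingers, y is the direction in which the jaws open and shut (so a half turn about z gives the same grasp; the last joint's range is limited). The gripper opens to 85 mm and grips with 20 to 120 N. Pads are 22 mm wide; open, the fingers measure 114 mm over their backs; the gripper's body (76 mm by 85 mm) begins 54 mm behind the grasp point. The pads swing forward as they close: fully open they stand 13 mm farther back than shut.
Start: joints at [-77.091, 30.224, 82.088, -0, 67.689, -10.227], TCP at [0.246, -0.575, 0.231] pointing down, gripper open.
Joint ranges: [-176.69, 176.69], [-43.24, 126.21], [12.49, 139.97], [-82, 262], [0, 151.66], [-163.58, 163.58]. Speed limits (degrees/s): [159.86, 159.86, 180, 180, 180, 180].

INTERFACE

Orientations are given as [roll, pitch, yaw] about the fixed x, y, z axes, in that order (R = Rz(yaw) Ry(pitch) Rx(roll)).
In Python, from workcell import * gives the robot as it stands.
- The arm moves only by the tool servo_tool, never from a script. Its argument "plan" is one flat list of numbers, 4 for each row, row after row: the shift along the tool's x, y, z in mm, then the turn about the tool's z in degrees. A call has 1 to 20 rows; each row shifts and turns the commanded pose from where the row before left it, along the tool's axes as they then stand; what a row does not reach is not made up. A row lasts 1/12 s, in which the tool goes at most 41.7 mm and 7.16 degrees, less where a joint would pass 70% of its speed; a pose out of reach is approached as far as the arm can. A call is refused whole if a number of a shift passes 41.7 or a number of a turn 7.16, either way. A call with a gripper value outside its range is refused whole. "gripper" is the finger opening in mm, from 0 to 85.4, set as the call begins (left out, the last holds). The fingers move at their own pace and stop on an object; the grip force is fixed at half the most. Time passes only in rows, so rows that do not move let the fingers close. It gives the time, the measured TCP pose, the force and the opening at its end, in the units of the state.
- state(): the state, without advancing time (a new reading comes with each control period).
- grab_frame(name): name is "scene" or "top"; returns the picture (384x512x3 uint8, blue, green, red); there is no depth.
- get_calibration(name): a dict with "mtx" (3x3 intrinsics, pixels), "eye" and "rotation" of the camera in the world. Camera axes: x right, y up, looking along -z (the intrinsics and any distortion apply to the point x, -y, -z); pixel columns grow to the right and rows downward; lengths in m; the calibration is good to about 2 mm. A picture is of the moment at which its call begins. get_calibration takes no time and is no camera call.
- close_job(): hands the job in, once; it reports no verdict.
The state is a dict: "clock": time; "joint_positions": joint angles; "joint_vel": joint speeds; "effort": joint torques, N m; "tcp_pos": TCP position; "eef_rot": TCP orientation; "contact_force": force on the tool from outside, world axes, zero at the start; "torque": the same for the moment, N m; "opening": finger opening in m.
Only numpy, scipy, OpenCV 4.12 (cv2) and the standard library are available. Lean on these libraries where they do the work, as an engineer would, in place of code of your own. Each camera call takes 0.05 s, during which the arm holds its last target. There are 200 camera calls.

TASK

Ready the dead-weight pressure tester: turn its valve lever to vent (against its stop at the white mark), then take the red transit cap off the spindle and leave it in the blue parts tray. With the valve still at vent, stack on the spindle the brass spacer first, then one by one every steel ring weight on the bench from the widest to the narrowest, then the green locking collar, each flat down. Last, set the lever to 60 degrees (the yellow mark); do not disturb the gauge, the gas detector or the screwdriver.

Things in the scene. Friction and masses are not known exactly. Their poses are not given: they have to be found in the camera images.
- seat (a point): centre of the flat seat at the foot of the tester's spindle, where the stack begins: the top of an aluminium column 50 mm across, about 70 mm above the bench. The steel spindle rises from it: 14 mm across, 50 mm tall, its last 12 mm tapering to a 5 mm tip. z up; its x and y axes are those of the tester: the tester's grey base (130 mm in x, 230 mm in y, 45 mm high) is fixed to the bench, its centre 60 mm from this point towards -y.
- valve_axis (a point): point on the vertical axis of the valve lever, about 75 mm above the bench. Same x and y axes as seat. The lever is a steel arm on a round dark steel valve body 60 mm across. On the grey base beside the valve body a white mark shows 0 degrees (vent) and a yellow mark shows 60 degrees, seen from the axis.
- lever (a joint): angle of the valve lever in rad. 0: the lever points along the tester's +x and rests against its stop, over the white mark (vent). Grows as the lever turns clockwise seen from above, towards the tester's -y; 1.047 (60 degrees) is over the yellow mark; upper stop at 1.55. It stays where it is left; friction needs about 2 N at the knob.
- lever_knob (a point): middle of the upright red knob at the end of the lever: a cylinder 18 mm across, 36 mm tall (18 mm above and below this point), 60 mm from the lever's axis, its top about 109 mm above the bench. It can be pinched from above.
- cap: red plastic transit cap, a tube closed at the top: outer diameter 30 mm, inner 20 mm, 58 mm tall, 30 g. At the start it stands over the spindle on the seat, hiding the spindle. Origin: centre of its open lower end; z is its axis, towards the closed end. Lift it at least 55 mm to clear the spindle.
- tray_in (a point): centre of the inner floor of the open blue plastic parts tray, fixed to the bench: 130 x 110 mm outside (its x, y), walls 4 mm thick, rim 30 mm above the bench, floor 4 mm thick.
- w64: steel ring weight, a plain flat disc with a hole: outer diameter 64 mm, hole 18 mm, 12 mm thick, about 300 g. Lies flat on the bench at the start, or is absent. Origin: centre of its underside; z is its axis.
- w56: steel ring weight, a plain flat disc with a hole: outer diameter 56 mm, hole 18 mm, 12 mm thick, about 220 g. Lies flat on the bench at the start, or is absent. Origin: centre of its underside; z is its axis.
- w48: steel ring weight, a plain flat disc with a hole: outer diameter 48 mm, hole 18 mm, 12 mm thick, about 160 g. Lies flat on the bench at the start, or is absent. Origin: centre of its underside; z is its axis.
- w40: steel ring weight, a plain flat disc with a hole: outer diameter 40 mm, hole 18 mm, 12 mm thick, about 110 g. Lies flat on the bench at the start, or is absent. Origin: centre of its underside; z is its axis.
- spacer: brass spacer ring: outer diameter 36 mm, hole 18 mm, 12 mm thick, 70 g. Lies flat on the bench at the start. Origin: centre of its underside; z is its axis.
- collar: green plastic locking collar: ring of outer diameter 32 mm, hole 18 mm, 18 mm tall, 50 g. Lies flat on the bench at the start. Origin: centre of its underside; z is its axis.
- gauge: bystander: round green digital pressure gauge lying on its back, 96 mm across, 38 mm high, with a brass stub to its +x reaching 76 mm from its centre. Origin: centre of its underside.
- detector: bystander: silver gas detector lying on its back, 60 x 150 mm (x, y), 51 mm high, with a black eyepiece to its +y reaching 99 mm from its centre. Origin: centre of its underside.
- screwdriver: bystander: screwdriver lying flat on the bench beyond the tester, roughly along y, about 200 mm long and 30 mm thick.
Things that resemble listed ones, but are neither listed nor needed, are in the scene too. What is shaped like the w40 but pink is not meant. Leave any orange look-alike of the w48 alone.

How it is judged:
By the outcome, as a careful person would: the job done as asked, in the order asked, and still so for the second after the job is handed in, with the robot touching nothing.
Of w64, w56, w48, w40 only 2 to 3 are there at a start; the rules pass over those that are not, and their reading is None.
At some moment in a run one of spacer, w64, w56, w48, w40, collar may be knocked a few centimetres aside while the robot is not near it.
It also fails if it takes over 210 s, if anything falls off the work surface, if the arm or the gripper's body presses on something with over 40 N, if the wrist force passes 120 N, or if a joint passes its speed limit or range.

## Working session

There is one attempt and no reset: what is moved stays moved. The work goes in short steps, Python scripts to look and compute and a tool call to move; the robot and the scene stay as the last step left them, time stands still between calls to the robot, and variables do not carry over. Pictures are saved under pics/ and viewed, about 12 in all and at most 16, crops included, and the job is handed in when it is done.

Besides the shell and the picture viewer there is one more tool, called in YAML: its name, and indented under it one key for each argument. servo_tool: Moves the arm, as the interface text tells. Its arguments: {"type":"object","properties":{"plan":{"type":"array","items":{"type":"number"}},"gripper":{"type":"number"}},"required":["plan"]}

```bash
ls; mkdir -p pics; python3 - <<'E'
from workcell import *
import cv2
print(state())
for n in("scene","top"):
    c=get_calibration(n);print(n,c)
    cv2.imwrite(f"pics/{n}0.png",grab_frame(n))
E
```

```text
pics
{'clock': 0.0, 'joint_positions': array([-7.70944178e+01,  3.02794931e+01,  8.21590059e+01, -1.55861298e-03,
        6.76910585e+01, -1.02238563e+01]), 'joint_vel': array([ 0.05991918,  0.00579141, -0.03308527, -0.01567417, -0.03915049,
       -0.06991391]), 'effort': array([ 1.14397491e-03, -4.42340362e+01, -1.78024757e+01, -2.37701415e-04,
        8.57245177e-03, -1.21282866e-05]), 'tcp_pos': array([ 0.24539034, -0.57399565,  0.23031346]), 'eef_rot': array([-1.79872244e+02, -2.15779831e-02,  2.31300077e+01]), 'contact_force': array([ 0.36506004, -0.2335439 ,  0.00400215]), 'torque': array([ 0.02763992, -0.01886245,  0.02789587]), 'opening': 0.08515355703656197}
scene {'mtx': array([[404.97053897,   0.        , 250.14482314],
       [  0.        , 404.97053897, 191.96745534],
       [  0.        ,   0.        ,   1.        ]]), 'eye': array([ 1.06254526, -0.30323046,  0.9805838 ]), 'rotation': array([33.73901008, -0.53835131, 61.61082675])}
top {'mtx': array([[430.48899356,   0.        , 258.10786271],
       [  0.        , 430.48899356, 189.45518228],
       [  0.        ,   0.        ,   1.        ]]), 'eye': array([ 0.49220497, -0.0325291 ,  1.13692608]), 'rotation': array([  3.48347642,  -0.83958226, -89.32129483])}
```

View pics/top0.png

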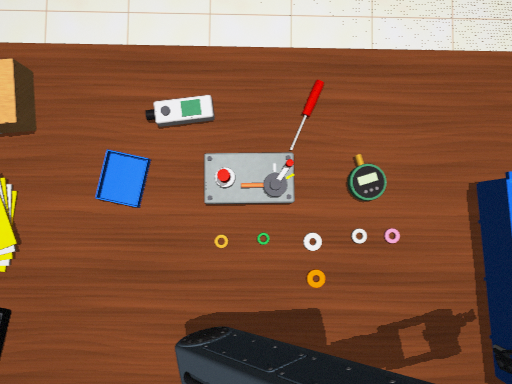

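View pics/scene0.png

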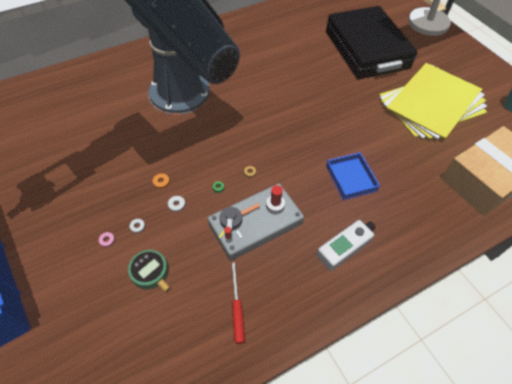

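```bash
cat > h.py <<'E'
from workcell import *
import cv2, numpy as np
from scipy.spatial.transform import Rotation as R
def cam(n):
    c=get_calibration(n);return c["mtx"],np.array(c["eye"]),R.from_euler("xyz",c["rotation"],degrees=True).as_matrix()
def ray(n,uv,z):
    K,e,M=cam(n);d=np.linalg.inv(K)@[uv[0],uv[1],1];d=M@[d[0],-d[1],-d[2]]
    return e+d*(z-e[2])/d[2]
def proj(n,p):
    K,e,M=cam(n);q=M.T@(np.array(p)-e);q=K@[q[0],-q[1],-q[2]];return q[:2]/q[2]
def tri(a,b):
    A=[];r=[]
    for n,uv in(("top",a),("scene",b)):
        K,e,M=cam(n);d=np.linalg.inv(K)@[uv[0],uv[1],1];d=M@[d[0],-d[1],-d[2]];d/=np.linalg.norm(d)
        P=np.eye(3)-np.outer(d,d);A.append(P);r.append(P@e)
    return np.linalg.lstsq(np.vstack(A),np.hstack(r),rcond=None)[0]
H={"white":((0,0,150),(180,60,255)),"orange":((5,150,100),(19,255,255)),"brass":((18,120,100),(32,255,255)),"green":((45,100,60),(85,255,255)),"red":((0,170,90),(4,255,255)),"pink":((140,40,120),(179,160,255)),"blue":((100,150,80),(125,255,255))}
def blobs(n,im,col,amin=12):
    m=cv2.inRange(cv2.cvtColor(im,cv2.COLOR_BGR2HSV),*map(np.array,H[col]))
    if col=="red": m|=cv2.inRange(cv2.cvtColor(im,cv2.COLOR_BGR2HSV),(176,170,90),(180,255,255))
    out=[]
    for c in cv2.findContours(m,cv2.RETR_EXTERNAL,cv2.CHAIN_APPROX_NONE)[0]:
        a=cv2.contourArea(c)
        if a>=amin:
            M=cv2.moments(c);out.append((M["m10"]/M["m00"],M["m01"]/M["m00"],a,cv2.boundingRect(c)))
    return out
E
python3 - <<'E'
from h import *
np.set_printoptions(precision=4,suppress=True)
im={n:cv2.imread(f"pics/{n}0.png") for n in("top","scene")}
for n in im:
  for c in H:
    for b in blobs(n,im[n],c):
      if n=="top" and 90<b[0]<420 and 70<b[1]<300 or n=="scene" and 80<b[0]<400 and 140<b[1]<350:
        print(n,c,np.round(b[:3],1),b[3],ray(n,b[:2],.012)[:2])
t=cv2.resize(im["top"][140:260,190:410],None,fx=3.6,fy=3.6,interpolation=cv2.INTER_CUBIC)
s=cv2.resize(im["scene"][160:280,90:310],None,fx=3.6,fy=3.6,interpolation=cv2.INTER_CUBIC)
cv2.imwrite("pics/t1.png",t);cv2.imwrite("pics/s1.png",s)
E
```

```text
top white [312.3 241.3 238.5] (303, 233, 19, 18) [ 0.4275 -0.1909]
top white [359.  235.7 158. ] (352, 229, 15, 15) [ 0.4434 -0.313 ]
top white [367.2 178.3 141.5] (357, 172, 21, 13) [ 0.594  -0.3351]
top white [ 243.4  176.3 3443. ] (205, 153, 89, 50) [ 0.5949 -0.0093]
top white [297.4 133.2  54. ] (290, 115, 17, 35) [ 0.7111 -0.1504]
top white [ 183.   108.6 1202. ] (153, 95, 60, 28) [0.7724 0.1528]
top orange [   242.3    197.7 142297. ] (0, 43, 512, 341) [ 0.5388 -0.0072]
top brass [315.8 278.2 226. ] (307, 270, 18, 18) [ 0.3324 -0.2003]
top brass [220.8 240.9 126. ] (214, 235, 14, 13) [0.4258 0.047 ]
top brass [290.  175.5  14. ] (286, 173, 9, 6) [ 0.5985 -0.1315]
top brass [359.  159.4  58. ] (355, 154, 9, 12) [ 0.6438 -0.3135]
top green [262.8 238.2 101. ] (257, 233, 13, 12) [ 0.4339 -0.062 ]
top green [367.1 181.6 991.5] (349, 164, 37, 36) [ 0.5852 -0.3346]
top green [190.4 107.3 238.5] (181, 99, 20, 17) [0.7761 0.1333]
top red [223.2 174.8  94.5] (218, 169, 12, 12) [0.5982 0.0437]
top red [289.5 162.4  33. ] (286, 159, 8, 8) [ 0.6332 -0.13  ]
top red [312.9  97.1 286.5] (302
[... 555 characters left out ...]
23) [ 0.5475 -0.1184]
scene white [175.9 202.2 179.5] (168, 195, 17, 15) [ 0.4298 -0.1893]
scene white [ 261.7  219.3 2079. ] (221, 187, 82, 66) [ 0.5922 -0.0024]
scene orange [160.6 180.  189.5] (152, 173, 18, 15) [ 0.3376 -0.199 ]
scene brass [163.2 285.   58. ] (158, 280, 11, 11) [ 0.641 -0.311]
scene brass [249.8 171.   66. ] (245, 167, 11, 9) [0.4312 0.0471]
scene green [218.1 186.2  60. ] (214, 182, 10, 10) [ 0.4365 -0.0601]
scene red [237.8 322.  338.5] (233, 300, 12, 43) [ 0.8096 -0.1894]
scene red [276.5 190.3  39.5] (273, 187, 8, 8) [0.5284 0.0822]
scene pink [105.9 238.9 172. ] (98, 232, 17, 15) [ 0.4493 -0.3977]
scene blue [ 351.5  175.9 1039. ] (328, 157, 50, 38) [0.5886 0.3048]
```

View pics/t1.png

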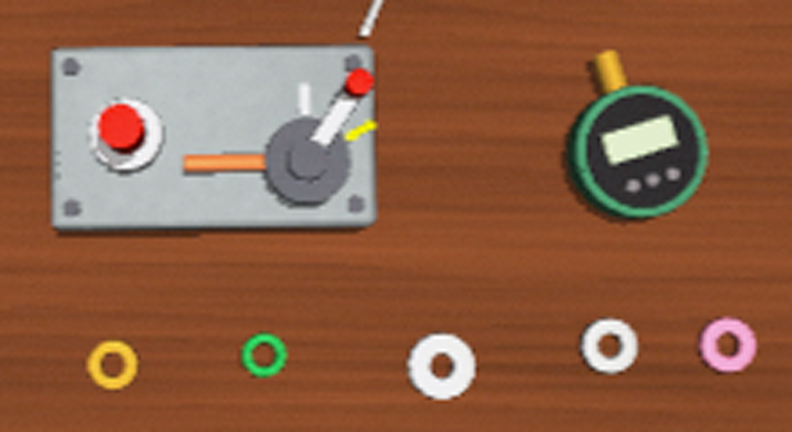

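View pics/s1.png

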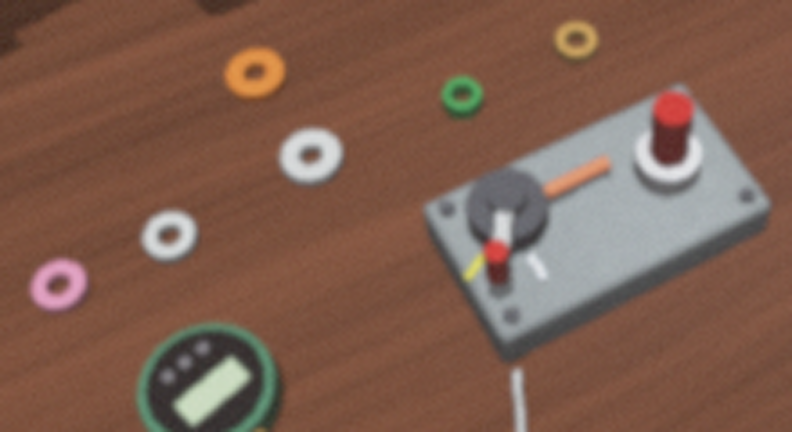

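```bash
python3 - <<'E'
from h import *
np.set_printoptions(precision=4,suppress=True)
im=cv2.imread("pics/top0.png")
print("cap tri",tri((223.2,174.8),(276.5,190.3)),ray("top",(223.2,174.8),.128),ray("scene",(276.5,190.3),.128))
f=lambda x,y:(x/3.6+190-.36,y/3.6+140-.36)
g=lambda x,y:(x/3.6+90-.36,y/3.6+160-.36)
print("seat rim top",ray("top",f(127,136),.07),"scene",ray("scene",g(668,152),.07))
print("knob top",ray("top",(289.5,162.4),.109),ray("scene",g(497,252),.109))
print("hub",ray("top",f(309,160),.085),"body",ray("top",f(307,160),.07),"scene body",ray("scene",g(508,205),.07))
print("white mark ends",ray("top",f(305,84),.046),ray("top",f(305,114),.046),"yellow",ray("top",f(346,137),.046),ray("top",f(375,124),.046))
for p in[(52,47),(373,45),(376,228),(55,230)]: print(ray("top",f(*p),.045))
print("bolts",[ray("top",f(*p),.046)[:2] for p in[(70,67),(353,64),(356,204),(72,208)]])
m=cv2.inRange(cv2.cvtColor(im,cv2.COLOR_BGR2HSV),*map(np.array,H["blue"]))[:230,90:160]
c=max(cv2.findContours(m,0,1)[0],key=cv2.contourArea);r=cv2.minAreaRect(c)
b=cv2.boxPoints(r)+[90,0];print("tray",[ray("top",p,.03)[:2] for p in b],ray("top",b.mean(0),.03))
E
```

```text
cap tri [0.5884 0.0374 0.1218] [0.5873 0.0359 0.128 ] [0.5924 0.0361 0.128 ]
seat rim top [0.5863 0.0354 0.07  ] scene [0.5908 0.0373 0.07  ]
knob top [ 0.6211 -0.1216  0.109 ] [ 0.6257 -0.12    0.109 ]
hub [ 0.5702 -0.0896  0.085 ] body [ 0.5713 -0.089   0.07  ] scene body [ 0.5755 -0.0875  0.07  ]
white mark ends [ 0.627  -0.0884  0.046 ] [ 0.6056 -0.0886  0.046 ] yellow [ 0.5897 -0.1177  0.046 ] [ 0.5992 -0.1382  0.046 ]
[0.651  0.0911 0.045 ]
[ 0.6556 -0.1365  0.045 ]
[ 0.5256 -0.1395  0.045 ]
[0.5215 0.0865 0.045 ]
bolts [array([0.6368, 0.078 ]), array([ 0.6417, -0.1223]), array([ 0.5424, -0.1252]), array([0.537 , 0.0748])]
tray [array([0.533 , 0.3695]), array([0.6612, 0.3444]), array([0.6364, 0.2316]), array([0.5084, 0.2575])] [0.5845 0.3008 0.03  ]
```

servo_tool:
  plan: [35,-17.9,0,0,35,-17.9,0,0,35,-17.9,0,0,35,-17.9,0,0,35,-17.9,0,0,35,-17.9,0,0,35,-17.9,0,0,35,-17.9,0,0,35,-17.9,0,0,35,-17.9,0,0,35,-17.9,0,0,35,-17.9,0,0,35,-17.9,0,0,35,-17.9,0,0,35,-17.9,0,0,0,0,0,7,0,0,0,7,0,0,0,7,0,0,0,7,0,0,0,7]
  gripper: 36

```text
clock: 1.77
tcp_pos: [0.6226, -0.121, 0.2306]
eef_rot: [-180.0, 0.1, -12.2]
contact_force: [0.2, 0.2, -0.2]
opening: 0.0361
```

servo_tool:
  plan: [0,0,0,7,0,0,0,7,0,0,0,6,0,0,0,0]

```text
clock: 2.1
tcp_pos: [0.6225, -0.1214, 0.2307]
eef_rot: [180.0, 0.1, -32.0]
contact_force: [-0.1, 0.3, 0.3]
opening: 0.036
```

servo_tool:
  plan: [0,0,34,0,0,0,34,0,0,0,34,0,0,0,25,0,0,0,9,0,0,0,0,0]

```text
clock: 2.6
tcp_pos: [0.6209, -0.1208, 0.0923]
eef_rot: [179.9, 0.4, -31.8]
contact_force: [-0.7, -0.3, -0.2]
opening: 0.0356
```

```bash
python3 - <<'E'
from h import *
im=grab_frame("scene");cv2.imwrite("pics/s2f.png",im)
a=cv2.resize(im[150:300,90:310],None,fx=3,fy=3,interpolation=cv2.INTER_CUBIC)
cv2.imwrite("pics/s2.png",a);cv2.imwrite("pics/t2f.png",grab_frame("top"))
E
```

```text
(no output)
```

View pics/s2.png

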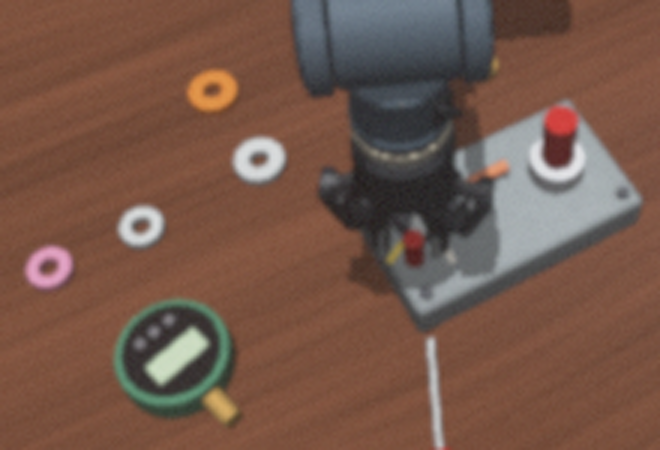

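servo_tool:
  plan: [0,0,0,0,0,0,0,0,0,0,0,0,0,0,0,0]
  gripper: 20

```text
clock: 3.03
tcp_pos: [0.6241, -0.1217, 0.0969]
eef_rot: [-179.9, -0.2, -31.9]
contact_force: [1.1, 1.6, 0.8]
opening: 0.02
```

servo_tool:
  plan: [-0.4,-7.1,0,-6.8,-0.4,-7.1,0,-6.8,-0.4,-7.1,0,-6.8,-0.4,-7.1,0,-6.8,-0.4,-7.1,0,-6.8,0,0,0,0,0,0,0,0]

```text
clock: 3.62
tcp_pos: [0.6323, -0.0878, 0.096]
eef_rot: [180.0, -0.1, 2.0]
contact_force: [0.5, -0.6, 0.3]
opening: 0.0201
```

servo_tool:
  plan: [0,-3,0,0,0,-2,0,0,0,0,0,0,0,0,0,0]

```text
clock: 3.95
tcp_pos: [0.6326, -0.0836, 0.0958]
eef_rot: [179.9, -0.1, 2.1]
contact_force: [1.5, -3.8, 1.3]
opening: 0.0198
```

servo_tool:
  plan: [0,-2,0,0,0,-2,0,0,0,0,0,0,0,0,0,0]

```text
clock: 4.28
tcp_pos: [0.6326, -0.0832, 0.0958]
eef_rot: [179.6, -0.1, 2.2]
contact_force: [1.2, -13.0, 0.2]
opening: 0.0198
```

servo_tool:
  plan: [0,4,0,0,0,0,0,0]

```text
clock: 4.45
tcp_pos: [0.6313, -0.0837, 0.0952]
eef_rot: [180.0, 0.1, 2.1]
contact_force: [-0.4, -6.5, 2.0]
opening: 0.02
```

servo_tool:
  plan: [0,0,0,0,0,0,0,0,0,0,-30,0,0,0,-40,0,0,0,-40,0,-10.2,-30.1,0,0,-10.2,-30.1,0,0,-10.2,-30.1,0,0,-10.2,-30.1,0,0,0,0,0,0,0,0,0,0]
  gripper: 44

```text
clock: 5.37
tcp_pos: [0.5846, 0.039, 0.205]
eef_rot: [-179.9, 0.1, 2.4]
contact_force: [-0.0, -0.6, -0.3]
opening: 0.0437
```

```bash
python3 - <<'E'
from h import *
print(state()["tcp_pos"],state()["eef_rot"])
im=grab_frame("scene");cv2.imwrite("pics/s3f.png",im);t=grab_frame("top");cv2.imwrite("pics/t3f.png",t)
a=cv2.resize(im[150:300,130:310],None,fx=2.6,fy=2.6,interpolation=cv2.INTER_CUBIC)
b=cv2.resize(t[150:225,190:310],None,fx=2.6,fy=5.2/2*2,interpolation=cv2.INTER_CUBIC)
b=cv2.resize(t[140:290,190:310],None,fx=2.6,fy=2.6,interpolation=cv2.INTER_CUBIC)
cv2.imwrite("pics/v3.png",np.hstack([a,b]))
E
```

```text
[0.58463836 0.03899555 0.2049701 ] [-1.79926988e+02  1.49092475e-01  2.35368544e+00]
```

View pics/v3.png

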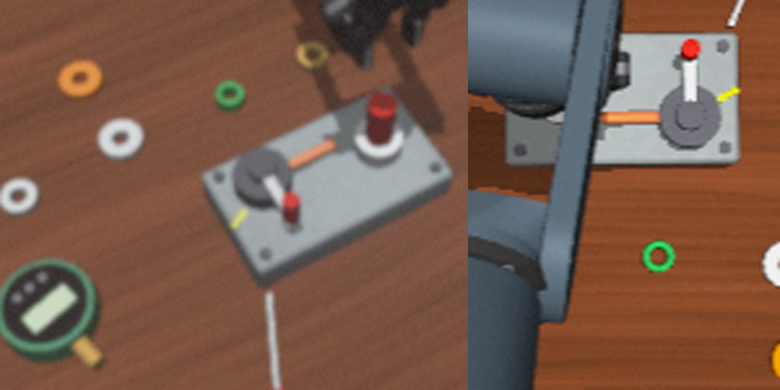

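servo_tool:
  plan: [4,2.5,0,0,0,0,37,0,0,0,37,0,0,0,36,0,0,0,0,0,0,0,0,0]

```text
clock: 5.97
tcp_pos: [0.5896, 0.0329, 0.0933]
eef_rot: [-179.9, 0.3, 2.0]
contact_force: [0.5, -0.2, -0.1]
opening: 0.0439
```

servo_tool:
  plan: [0,0,0,0,0,0,0,0,0,0,0,0,0,0,0,0,0,0,0,0,0,0,0,0]
  gripper: 15

```text
clock: 6.47
tcp_pos: [0.5915, 0.0359, 0.0977]
eef_rot: [-179.8, -0.2, 2.0]
contact_force: [0.5, 6.8, -4.5]
opening: 0.0289
```

servo_tool:
  plan: [0,-2.5,0,0,0,0,-10,0,0,0,-35,0,0,0,-35,0,0,0,-10,0,0.8,-38,0,0,0.8,-38,0,0,0.8,-38,0,0,0.8,-38,0,0,0.8,-38,0,0,0.8,-38,0,0,0.8,-38,0,0,0,0,0,0,0,0,0,0]

```text
clock: 7.63
tcp_pos: [0.5865, 0.3043, 0.1872]
eef_rot: [-180.0, -0.2, 2.4]
contact_force: [-0.2, -0.5, -0.3]
opening: 0.0291
```

```bash
python3 - <<'E'
from h import *
print(state()["tcp_pos"],state()["eef_rot"],state()["opening"])
im=grab_frame("scene");cv2.imwrite("pics/s4f.png",im);t=grab_frame("top");cv2.imwrite("pics/t4f.png",t)
a=cv2.resize(im[120:270,170:400],None,fx=2,fy=2,interpolation=cv2.INTER_CUBIC)
b=cv2.resize(t[140:290,190:350],None,fx=2,fy=2,interpolation=cv2.INTER_CUBIC)
cv2.imwrite("pics/v4.png",np.hstack([a,b]))
E
```

```text
[0.58648872 0.30431554 0.18718529] [-179.9843123    -0.19381317    2.35396736] 0.029120867446709508
```

View pics/v4.png

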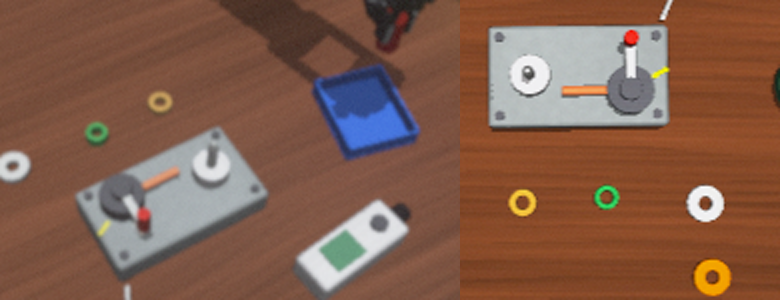

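servo_tool:
  plan: [0,0,38,0,0,0,38,0,0,0,38,0,0,0,26,0,0,0,13,0,0,0,0,0,0,0,0,0]

```text
clock: 8.32
tcp_pos: [0.5872, 0.3009, 0.0327]
eef_rot: [180.0, -0.0, 2.0]
contact_force: [-0.5, -0.1, -1.0]
opening: 0.0291
```

servo_tool:
  plan: [0,0,0,0,0,0,0,0,0,0,0,0,0,0,-30,0,0,0,-35,0,0,0,-35,0,0,0,0,0]
  gripper: 50

```text
clock: 8.9
tcp_pos: [0.5912, 0.3041, 0.1408]
eef_rot: [-179.8, -0.9, 2.1]
contact_force: [1.2, -0.6, 1.7]
opening: 0.0497
```

```bash
python3 - <<'E'
from h import *
np.set_printoptions(precision=4,suppress=True)
t=cv2.imread("pics/t4f.png");s=cv2.imread("pics/s4f.png")
for n,i in(("top",t),("scene",s)):
  for c in("white","brass","green"):
    for b in blobs(n,i,c):
      p=ray(n,b[:2],.018 if c=="green" else .012)
      if .38<p[0]<.5 and -.35<p[1]<.1 and b[2]<300: print(n,c,np.round(b[:3],1),p[:2])
# spindle tip: dark px in white disc (top)
cv2.imwrite("pics/v5.png",np.hstack([cv2.resize(t[160:190,205:245],None,fx=10,fy=10,interpolation=cv2.INTER_CUBIC),cv2.resize(s[180:210,255:295],None,fx=10,fy=10,interpolation=cv2.INTER_CUBIC)]))
i=grab_frame("scene");cv2.imwrite("pics/s5f.png",i);print(blobs("scene",i,"red"))
E
```

```text
top white [312.3 241.3 238.5] [ 0.4275 -0.1909]
top white [359.  235.7 158. ] [ 0.4434 -0.313 ]
top brass [220.8 240.9 127. ] [0.4258 0.0471]
top green [262.8 238.2 101. ] [ 0.4343 -0.0618]
scene white [136.4 224.7 134. ] [ 0.4467 -0.3117]
scene white [175.8 202.2 181.5] [ 0.4297 -0.1894]
scene brass [249.5 171.   64.5] [0.4309 0.0464]
scene green [217.7 186.1  61.5] [ 0.4395 -0.0624]
[(237.86180048661797, 322.0856447688564, 342.5, (233, 300, 12, 43))]
```

View pics/v5.png

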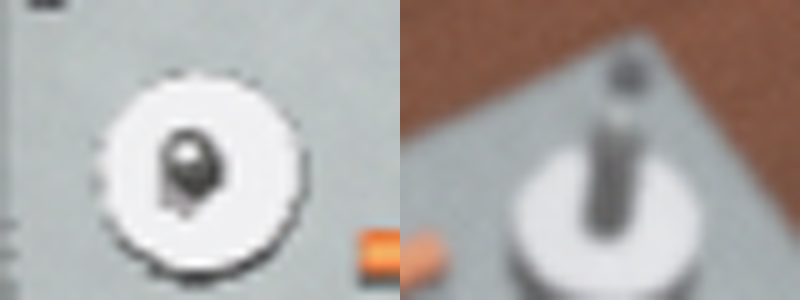

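servo_tool:
  plan: [-21,31,0,0,-21,31,0,0,-21,31,0,0,-21,31,0,0,-21,31,0,0,-21,31,0,0,-21,31,0,0,-21,31,0,0,0,0,0,0,0,0,0,0,0,0,0,0,0,0,0,0]

```text
clock: 9.95
tcp_pos: [0.4285, 0.0488, 0.1323]
eef_rot: [180.0, -0.1, 2.2]
contact_force: [-0.2, -0.3, -0.4]
opening: 0.0499
```

```bash
python3 - <<'E'
from h import *
np.set_printoptions(precision=4,suppress=True)
print("seat",ray("top",(224.55,176.75),.07),ray("top",(223.25,174.55),.12),ray("scene",(275.25,202),.07),ray("scene",(276.5,190.5),.12))
i=grab_frame("scene");cv2.imwrite("pics/s6f.png",i)
t=grab_frame("top");cv2.imwrite("pics/t6f.png",t)
H["red"]=((0,120,50),(5,255,255))
print([b[:3] for b in blobs("scene",i,"red")],[b[:3] for b in blobs("top",t,"red",5)])
for k in range(4):
  grab_frame("top");print(state()["tcp_pos"],state()["eef_rot"])
E
```

```text
seat [0.5879 0.0364 0.07  ] [0.5886 0.0363 0.12  ] [0.5912 0.0372 0.07  ] [0.5885 0.039  0.12  ]
[(237.86468253968252, 321.5809523809524, 420.0), (241.46766169154228, 228.70646766169153, 33.5), (353.06214689265533, 166.64971751412426, 29.5)] [(121.9486111111111, 177.8361111111111, 120.0), (275.06944444444446, 158.54166666666666, 36.0), (312.87091503267976, 97.3818082788671, 306.0)]
[0.4282 0.0491 0.1323] [179.9978  -0.037    2.2513]
[0.4281 0.049  0.1322] [179.9969  -0.0247   2.2492]
[0.4279 0.049  0.1322] [179.9987  -0.0123   2.2387]
[0.4278 0.0489 0.1323] [179.9992  -0.0104   2.2239]
```

servo_tool:
  plan: [0,0,32,0,0,0,35,0,0,0,35,0,0,0,20,0,0,0,8,0,0,0,0,0,0,0,0,0,0,0,0,0]

```text
clock: 10.92
tcp_pos: [0.4283, 0.0482, 0.0033]
eef_rot: [180.0, -0.1, 2.2]
contact_force: [0.0, -0.5, 0.9]
opening: 0.0498
```

servo_tool:
  plan: [0,0,0,0,0,0,0,0,0,0,0,0,0,0,0,0,0,0,0,0,0,0,0,0]
  gripper: 28

```text
clock: 11.42
tcp_pos: [0.4285, 0.0481, 0.0042]
eef_rot: [180.0, -0.2, 2.2]
contact_force: [-0.5, 1.5, 7.7]
opening: 0.033
```

servo_tool:
  plan: [0,0,-5,0,0,0,-15,0,0,0,-30,0,0,0,-30,0,0,0,0,0,0,0,0,0,0,0,0,0]

```text
clock: 12.0
tcp_pos: [0.4276, 0.0482, 0.0828]
eef_rot: [180.0, -0.1, 2.1]
contact_force: [-0.2, -1.0, -0.7]
opening: 0.0329
```

```bash
python3 - <<'E'
from h import *
i=grab_frame("scene");t=grab_frame("top");print(state()["tcp_pos"],state()["opening"])
cv2.imwrite("pics/s7f.png",i);cv2.imwrite("pics/t7f.png",t)
print([b[:3] for b in blobs("scene",i,"brass")],proj("scene",(.4283,.049,.084)))
cv2.imwrite("pics/v7.png",cv2.resize(i[120:200,205:305],None,fx=5,fy=5,interpolation=cv2.INTER_CUBIC))
E
```

```text
[0.42683796 0.04830502 0.08173412] 0.03255030509933745
[(163.15015015015013, 284.89789789789785, 55.5), (251.79797979797976, 154.05050505050502, 16.5), (426.75, 134.60119047619045, 28.0), (409.62152777777777, 129.45138888888889, 48.0), (480.5769230769231, 101.35897435897435, 26.0), (383.9074074074074, 92.29629629629629, 18.0), (435.29188144329896, 99.35193298969072, 3880.0)] [250.10573841 154.85084586]
```

View pics/v7.png

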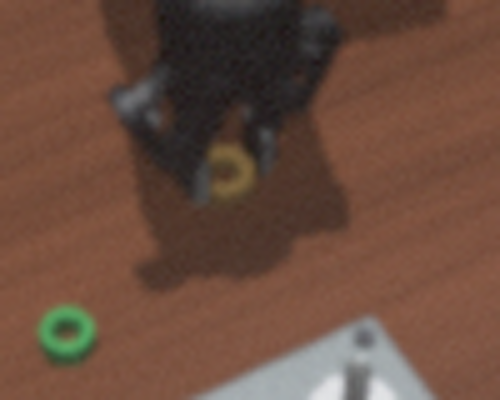

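```bash
python3 - <<'E'
from h import *
print(ray("scene",(250.6,154),.088),state()["tcp_pos"])
t=cv2.imread("pics/t7f.png");print([b[:3] for b in blobs("top",t,"brass",4)],[(b[:3],ray("top",b[:2],.088)) for b in blobs("top",t,"brass",4) if abs(b[0]-221)<12])
E
```

```text
[0.42907348 0.05012837 0.088     ] [0.42683796 0.04830502 0.08173412]
[(315.7343635025754, 278.233259749816, 226.5), (2.5, 268.5, 25.0), (6.237288135593221, 256.07909604519773, 59.0), (6.420150053590568, 219.32717041800643, 622.0), (290.0, 175.54761904761904, 14.0), (359.03508771929825, 159.3421052631579, 57.0), (5.970588235294118, 88.1391524351676, 527.0)] []
```

servo_tool:
  plan: [0,0,-38,0,0,0,-38,0,32.4,3.4,0,0,32.4,3.4,0,0,32.4,3.4,0,0,32.4,3.4,0,0,32.4,3.4,0,0,0,0,0,0,0,0,0,0,0,0,0,0,0,0,0,0]

```text
clock: 13.02
tcp_pos: [0.5877, 0.0376, 0.1569]
eef_rot: [-180.0, 0.3, 2.1]
contact_force: [-0.8, 0.2, -1.3]
opening: 0.0328
```

```bash
python3 - <<'E'
from h import *
i=grab_frame("scene");t=grab_frame("top");print(state()["tcp_pos"],state()["opening"],state()["contact_force"])
cv2.imwrite("pics/s8f.png",i);cv2.imwrite("pics/t8f.png",t)
cv2.imwrite("pics/v8.png",cv2.resize(i[150:230,225:325],None,fx=6,fy=6,interpolation=cv2.INTER_CUBIC))
E
```

```text
[0.5884011  0.0375158  0.15775882] 0.03245388119816929 [ 0.2217611  -0.00348072 -1.07948539]
```

View pics/v8.png

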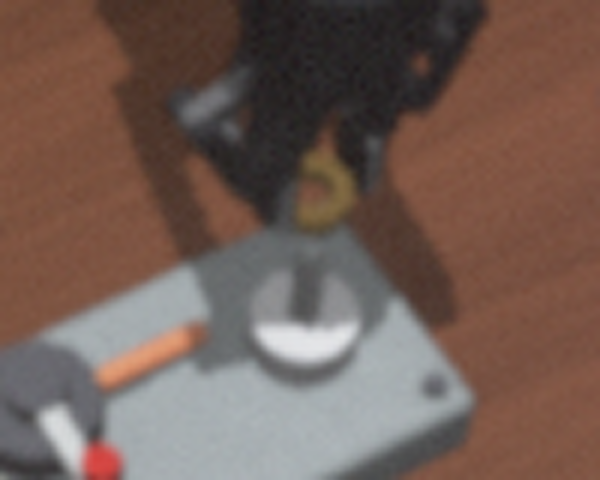

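```bash
python3 - <<'E'
from h import *
print(ray("scene",(278.3,181.3),.162),ray("scene",(278.3,181.3),.166),proj("scene",(.590,.038,.162)))
E
```

```text
[0.59001909 0.04014807 0.162     ] [0.59232808 0.03847015 0.166     ] [277.54890664 181.62741803]
```

servo_tool:
  plan: [0,0,30,0,0,0,10,0,0,0,10,0,0,0,10,0,0,0,0,0,0,0,0,0]

```text
clock: 13.62
tcp_pos: [0.5897, 0.0373, 0.0979]
eef_rot: [-180.0, 0.1, 2.1]
contact_force: [0.9, 0.2, 0.2]
opening: 0.0324
```

servo_tool:
  plan: [0,0,10,0,0,0,7,0,0,0,4,0,0,0,2,0,0,0,0,0,0,0,0,0]

```text
clock: 14.12
tcp_pos: [0.5901, 0.0372, 0.0752]
eef_rot: [180.0, 0.0, 2.1]
contact_force: [1.2, -0.7, 0.2]
opening: 0.0327
```

servo_tool:
  plan: [0,0,1.5,0,0,0,1.5,0,0,0,0,0,0,0,0,0]

```text
clock: 14.45
tcp_pos: [0.5905, 0.0372, 0.0742]
eef_rot: [180.0, -0.1, 2.1]
contact_force: [-2.9, -0.8, 8.7]
opening: 0.0327
```

servo_tool:
  plan: [0,0,0,0,0,0,0,0,0,0,0,0,0,0,-20,0,0,0,-33,0,0,0,-33,0,-21,27.5,0,0,-21,27.5,0,0,-21,27.5,0,0,-21,27.5,0,0,-21,27.5,0,0,-21,27.5,0,0,-21,27.5,0,0,-21,27.5,0,0,0,0,0,0,0,0,0,0,0,0,0,0]
  gripper: 62

```text
clock: 15.87
tcp_pos: [0.4305, -0.1888, 0.1582]
eef_rot: [-180.0, -0.0, 2.1]
contact_force: [0.2, 0.8, -1.0]
opening: 0.062
```

```bash
cat > look.py <<'E'
from h import *
import sys
np.set_printoptions(precision=4,suppress=True)
k=sys.argv[1]
for n in("scene","top"):
  i=grab_frame(n);cv2.imwrite(f"pics/{n}_{k}.png",i)
  for c in("white","brass","green"):
    for b in blobs(n,i,c):
      p=ray(n,b[:2],.018 if c=="green" else .012)
      if .36<p[0]<.56 and -.45<p[1]<.12 and 25<b[2]<300: print(n,c,np.round(b[:3],1),p[:2])
  if n=="scene": cv2.imwrite(f"pics/v_{k}.png",cv2.resize(i[140:260,90:310],None,fx=3.6,fy=3.6,interpolation=cv2.INTER_CUBIC))
print(state()["tcp_pos"],state()["opening"])
E
python3 look.py 9
```

```text
scene white [136.4 224.6 134. ] [ 0.4462 -0.3117]
scene white [175.9 206.2  59.5] [ 0.442  -0.1941]
scene green [217.9 186.2  61.5] [ 0.44   -0.0621]
top white [310.6 235.6  47. ] [ 0.4422 -0.1863]
top white [362.2 231.8  28.5] [ 0.4536 -0.3215]
top green [262.8 238.2 101. ] [ 0.4343 -0.0618]
[ 0.4309 -0.1879  0.1582] 0.06189385024253848
```

View pics/v_9.png

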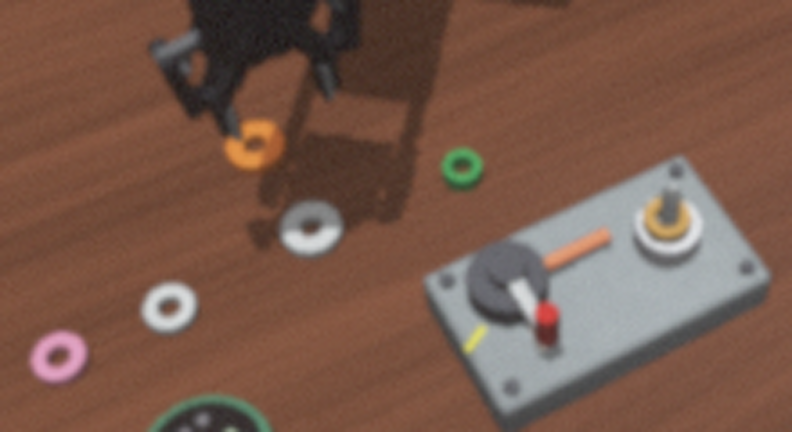

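servo_tool:
  plan: [0,0,38,0,0,0,38,0,0,0,38,0,0,0,28,0,0,0,12,0,0,0,0,0,0,0,0,0,0,0,0,0]

```text
clock: 16.63
tcp_pos: [0.4313, -0.1885, 0.005]
eef_rot: [179.9, -0.1, 2.2]
contact_force: [0.1, 0.1, 0.4]
opening: 0.0619
```

servo_tool:
  plan: [0,0,0,0,0,0,0,0,0,0,0,0,0,0,0,0,0,0,0,0,0,0,0,0]
  gripper: 38

```text
clock: 17.13
tcp_pos: [0.4314, -0.189, 0.0063]
eef_rot: [179.9, -0.2, 2.1]
contact_force: [1.0, 2.1, 6.6]
opening: 0.0437
```

servo_tool:
  plan: [0,0,-15,0,0,0,-35,0,0,0,-35,0,0,0,-35,0,0,0,-35,0,21.1,-27.5,0,0,21.1,-27.5,0,0,21.1,-27.5,0,0,21.1,-27.5,0,0,21.1,-27.5,0,0,21.1,-27.5,0,0,21.1,-27.5,0,0,21.1,-27.5,0,0,0,0,0,0,0,0,0,0,0,0,0,0]

```text
clock: 18.47
tcp_pos: [0.5899, 0.0374, 0.1597]
eef_rot: [180.0, 0.0, 2.2]
contact_force: [-0.9, -1.2, -2.0]
opening: 0.044
```

```bash
python3 - <<'E'
from h import *
i=grab_frame("scene");t=grab_frame("top");s=state();print(s["tcp_pos"],s["opening"],s["contact_force"],s["eef_rot"])
cv2.imwrite("pics/v10.png",np.vstack([cv2.resize(i[150:230,225:325],None,fx=4,fy=4,interpolation=cv2.INTER_CUBIC),cv2.resize(t[130:190,190:290],None,fx=4,fy=4,interpolation=cv2.INTER_CUBIC)]))
print(proj("scene",(.590,.038,.166)))
E
```

```text
[0.58977145 0.03644142 0.15952911] 0.04375717236086334 [ 0.31142319  0.76382169 -2.22129782] [1.79991755e+02 5.66064020e-02 2.07366805e+00]
[277.65538872 180.69238541]
```

View pics/v10.png

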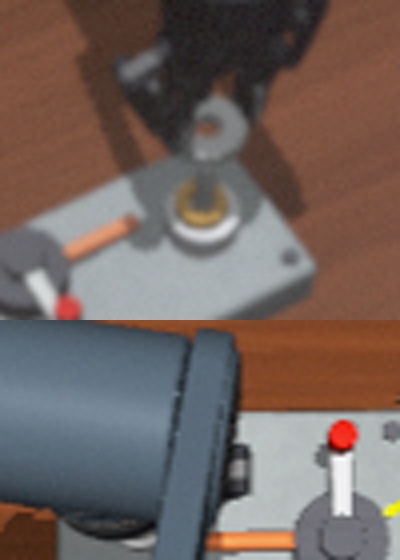

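servo_tool:
  plan: [0,0,22,0,0,0,10,0,0,0,10,0,0,0,10,0,0,0,0,0,0,0,0,0]

```text
clock: 19.07
tcp_pos: [0.5905, 0.0373, 0.1066]
eef_rot: [-180.0, 0.1, 2.1]
contact_force: [-0.3, 1.2, -1.7]
opening: 0.0439
```

servo_tool:
  plan: [0,0,10,0,0,0,5,0,0,0,2,0,0,0,1,0,0,0,0,0,0,0,0,0]

```text
clock: 19.57
tcp_pos: [0.5907, 0.0373, 0.0893]
eef_rot: [180.0, 0.0, 2.1]
contact_force: [0.2, 0.9, -2.2]
opening: 0.0434
```

servo_tool:
  plan: [0,0,1,0,0,0,1,0,0,0,0,0,0,0,0,0]

```text
clock: 19.9
tcp_pos: [0.591, 0.0372, 0.0884]
eef_rot: [180.0, -0.0, 2.1]
contact_force: [-1.5, 0.6, 5.4]
opening: 0.0439
```

servo_tool:
  plan: [0,0,0,0,0,0,0,0,0,0,0,0,0,0,-15,0,0,0,-30,0,0,0,-30,0,-15.7,34.3,0,0,-15.7,34.3,0,0,-15.7,34.3,0,0,-15.7,34.3,0,0,-15.7,34.3,0,0,-15.7,34.3,0,0,-15.7,34.3,0,0,-15.7,34.3,0,0,-15.7,34.3,0,0,-15.7,34.3,0,0,0,0,0,0,0,0,0,0,0,0,0,0]
  gripper: 60

```text
clock: 21.48
tcp_pos: [0.4464, -0.3109, 0.162]
eef_rot: [-179.9, 0.0, 2.1]
contact_force: [-0.1, -0.1, 0.1]
opening: 0.0597
```

```bash
python3 look.py 11
```

```text
scene white [136.6 228.1  43.5] [ 0.4566 -0.3148]
scene green [218.  186.1  61. ] [ 0.4397 -0.0616]
top white [358.9 230.9  32.5] [ 0.4559 -0.3128]
top green [262.8 238.2 101. ] [ 0.4343 -0.0618]
[ 0.4469 -0.3098  0.1621] 0.06017687103880896
```

View pics/v_11.png

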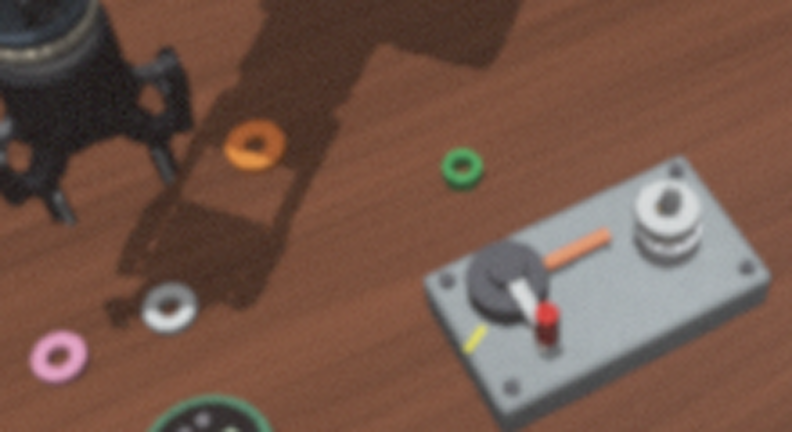

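servo_tool:
  plan: [0,1.5,38,0,0,0,38,0,0,0,38,0,0,0,32,0,0,0,11,0,0,0,0,0,0,0,0,0,0,0,0,0]

```text
clock: 22.25
tcp_pos: [0.4481, -0.3133, 0.007]
eef_rot: [179.9, -0.1, 2.2]
contact_force: [0.0, -0.3, 0.7]
opening: 0.0601
```

servo_tool:
  plan: [0,0,0,0,0,0,0,0,0,0,0,0,0,0,0,0,0,0,0,0,0,0,0,0]
  gripper: 30

```text
clock: 22.75
tcp_pos: [0.4478, -0.3135, 0.0077]
eef_rot: [179.9, -0.1, 2.1]
contact_force: [-0.0, 1.9, 8.5]
opening: 0.0356
```

servo_tool:
  plan: [0,0,-15,0,0,0,-35,0,0,0,-35,0,0,0,-35,0,0,0,-35,0,15.7,-34.5,0,0,15.7,-34.5,0,0,15.7,-34.5,0,0,15.7,-34.5,0,0,15.7,-34.5,0,0,15.7,-34.5,0,0,15.7,-34.5,0,0,15.7,-34.5,0,0,15.7,-34.5,0,0,15.7,-34.5,0,0,0,0,0,0,0,0,0,0,0,0,0,0,0,0,0,0]

```text
clock: 24.33
tcp_pos: [0.5903, 0.0367, 0.1606]
eef_rot: [180.0, 0.0, 2.1]
contact_force: [-0.2, -0.2, 0.3]
opening: 0.0357
```

```bash
python3 - <<'E'
from h import *
i=grab_frame("scene");s=state();print(s["tcp_pos"],s["opening"],s["contact_force"],s["eef_rot"])
cv2.imwrite("pics/v12.png",cv2.resize(i[150:230,225:325],None,fx=5,fy=5,interpolation=cv2.INTER_CUBIC))
print(proj("scene",(.590,.038,.166)))
E
```

```text
[0.5903461  0.03639034 0.16060601] 0.03534440554116744 [ 0.3403197  -0.30257606 -0.34657766] [1.79985159e+02 1.29628342e-02 2.02665289e+00]
[277.65538872 180.69238541]
```

View pics/v12.png

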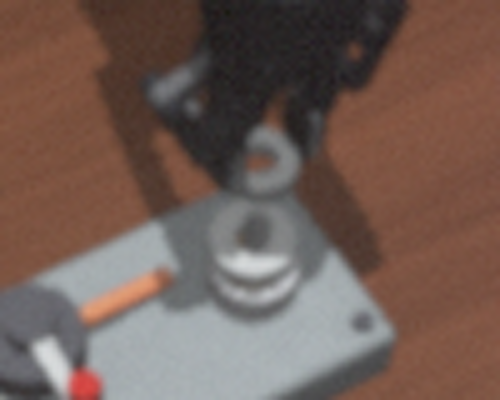

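servo_tool:
  plan: [0,-0.8,20,0,0,0,10,0,0,0,10,0,0,0,8,0,0,0,5,0,0,0,0,0,0,0,0,0]

```text
clock: 24.97
tcp_pos: [0.5908, 0.0384, 0.1071]
eef_rot: [-180.0, 0.0, 2.1]
contact_force: [0.4, 0.3, -0.1]
opening: 0.0354
```

servo_tool:
  plan: [0,0,2,0,0,0,1,0,0,0,1,0,0,0,0,0,0,0,0,0]

```text
clock: 25.38
tcp_pos: [0.5909, 0.0387, 0.1035]
eef_rot: [180.0, -0.0, 2.1]
contact_force: [-0.2, -0.1, -1.2]
opening: 0.0356
```

servo_tool:
  plan: [0,0,1,0,0,0,1,0,0,0,0,0,0,0,0,0]

```text
clock: 25.72
tcp_pos: [0.591, 0.0386, 0.1018]
eef_rot: [180.0, -0.0, 2.1]
contact_force: [-1.2, -0.4, 2.7]
opening: 0.0357
```

servo_tool:
  plan: [0,0,0,0,0,0,0,0,0,0,0,0,0,0,-15,0,0,0,-25,0,0,0,-25,0,-31.4,18.8,0,0,-31.4,18.8,0,0,-31.4,18.8,0,0,-31.4,18.8,0,0,-31.4,18.8,0,0,0,0,0,0,0,0,0,0,0,0,0,0]
  gripper: 52

```text
clock: 26.88
tcp_pos: [0.4383, -0.0617, 0.1666]
eef_rot: [180.0, -0.1, 2.1]
contact_force: [0.5, 0.2, 0.0]
opening: 0.0519
```

```bash
python3 look.py 13; python3 - <<'E'
from h import *
t=cv2.imread("pics/top_13.png");s=cv2.imread("pics/scene_13.png")
a=cv2.resize(t[140:260,180:380],None,fx=3,fy=3,interpolation=cv2.INTER_CUBIC);b=cv2.resize(s[140:230,180:310],None,fx=600/130,fy=600/130,interpolation=cv2.INTER_CUBIC)
cv2.imwrite("pics/v13.png",np.vstack([a,b])[:,:][:600] if 0 else cv2.resize(np.vstack([a,b]),None,fx=.75,fy=.75))
E
```

```text
top white [271.1 251.9 186. ] [ 0.3989 -0.0839]
[ 0.4389 -0.0612  0.1665] 0.05229036669560865
```

View pics/v13.png

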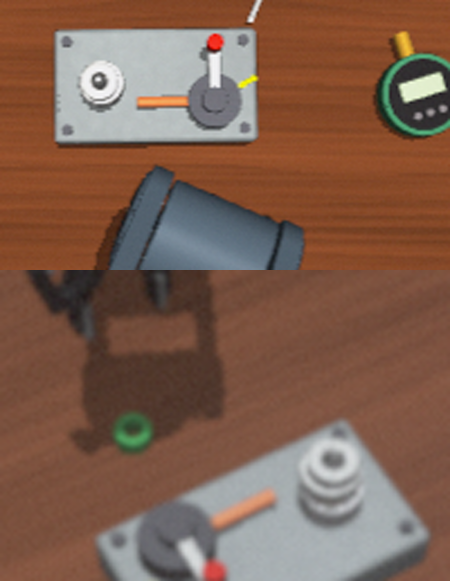

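servo_tool:
  plan: [0,0,38,0,0,0,38,0,0,0,38,0,0,0,31,0,0,0,10,0,0,0,0,0,0,0,0,0,0,0,0,0]

```text
clock: 27.65
tcp_pos: [0.4386, -0.0611, 0.0118]
eef_rot: [180.0, -0.1, 2.2]
contact_force: [-0.3, 0.9, 0.1]
opening: 0.052
```

servo_tool:
  plan: [0,0,0,0,0,0,0,0,0,0,0,0,0,0,0,0,0,0,0,0,0,0,0,0]
  gripper: 24

```text
clock: 28.15
tcp_pos: [0.4385, -0.0614, 0.013]
eef_rot: [179.9, -0.2, 2.1]
contact_force: [-0.5, 2.6, 6.0]
opening: 0.0278
```

servo_tool:
  plan: [0,0,-15,0,0,0,-35,0,0,0,-35,0,0,0,-35,0,0,0,-35,0,31.4,-18.9,0,0,31.4,-18.9,0,0,31.4,-18.9,0,0,31.4,-18.9,0,0,31.4,-18.9,0,0,0,0,0,0,0,0,0,0,0,0,0,0,0,0,0,0]

```text
clock: 29.32
tcp_pos: [0.5891, 0.0387, 0.1664]
eef_rot: [-180.0, 0.1, 2.1]
contact_force: [-0.4, -0.2, 0.3]
opening: 0.0277
```

```bash
python3 - <<'E'
from h import *
i=grab_frame("scene");cv2.imwrite("pics/scene_14.png",i);s=state();print(s["tcp_pos"],s["opening"],s["contact_force"])
H["green"]=((45,80,30),(85,255,255))
print([b for b in blobs("scene",i,"green",8)][:8]);print(proj("scene",(.590,.038,.173)))
E
```

```text
[0.58926316 0.03847445 0.16645309] 0.027679308357020264 [-0.50145931 -0.00273133 -0.28238361]
[(150.29951690821255, 278.2053140096618, 69.0, (130, 257, 36, 28)), (340.8764643237487, 244.9148029818956, 156.5, (332, 237, 19, 17)), (279.8904109589041, 180.19634703196346, 36.5, (277, 175, 7, 12))]
[277.84344862 179.04100762]
```

servo_tool:
  plan: [1.5,0,25,0,0,0,8,0,0,0,6,0,0,0,4,0,0,0,0,0,0,0,0,0]

```text
clock: 29.87
tcp_pos: [0.5923, 0.039, 0.1235]
eef_rot: [180.0, -0.0, 2.1]
contact_force: [-0.5, -0.2, -0.7]
opening: 0.0279
```

servo_tool:
  plan: [0,0,2,0,0,0,1,0,0,0,1,0,0,0,0,0,0,0,0,0]

```text
clock: 30.28
tcp_pos: [0.5924, 0.0392, 0.1195]
eef_rot: [180.0, -0.0, 2.1]
contact_force: [-0.3, 0.1, -0.6]
opening: 0.0279
```

servo_tool:
  plan: [0,0,1,0,0,0,1,0,0,0,0,0,0,0,0,0]

```text
clock: 30.62
tcp_pos: [0.5926, 0.0392, 0.119]
eef_rot: [180.0, -0.1, 2.1]
contact_force: [-2.5, 0.1, 8.9]
opening: 0.028
```

servo_tool:
  plan: [0,0,0,0,0,0,0,0,0,0,0,0,0,0,-15,0,0,0,-25,0,0,0,-15,0,9.1,31.2,0,0,9.1,31.2,0,0,9.1,31.2,0,0,9.1,31.2,0,0,0,0,0,0,0,0,0,0,0,0,0,0]
  gripper: 40

```text
clock: 31.7
tcp_pos: [0.6327, -0.0839, 0.1717]
eef_rot: [-179.9, 0.1, 2.1]
contact_force: [-0.3, -0.8, -0.4]
opening: 0.04
```

```bash
python3 - <<'E'
from h import *
i=grab_frame("scene");t=grab_frame("top");cv2.imwrite("pics/scene_15.png",i);cv2.imwrite("pics/top_15.png",t);s=state();print(s["tcp_pos"],s["opening"],s["contact_force"])
H["green"]=((45,80,30),(85,255,255))
for n,m in(("scene",i),("top",t)):print([b for b in blobs(n,m,"green",8) if 200<b[0]<300],proj(n,(.590,.038,.124)),proj(n,(.590,.038,.106)))
E
```

```text
[ 0.63256293 -0.08288727  0.17192362] 0.040074956993003105 [ 0.64953495  0.41729276 -0.17039861]
[(276.7452107279693, 191.75862068965517, 87.0, (272, 186, 11, 12))] [276.57149834 190.21016403] [276.1290708  194.09517623]
[(222.52702702702703, 174.17867867867866, 111.0, (217, 168, 13, 14))] [222.4285657  173.79214374] [222.93870678 174.51964516]
```

servo_tool:
  plan: [0,0,30,0,0,0,30,0,0,0,16,0,0,0,0,0,0,0,0,0]
  gripper: 36

```text
clock: 32.22
tcp_pos: [0.6325, -0.0828, 0.0956]
eef_rot: [-179.9, 0.1, 2.2]
contact_force: [-0.1, 0.2, 0.7]
opening: 0.0361
```

servo_tool:
  plan: [0,0,0,0,0,0,0,0,0,0,0,0,0,0,0,0]
  gripper: 20

```text
clock: 32.55
tcp_pos: [0.6341, -0.0843, 0.0977]
eef_rot: [180.0, -0.1, 2.1]
contact_force: [-0.9, -0.1, 0.1]
opening: 0.0203
```

servo_tool:
  plan: [-0.4,7,0,6.7,-0.4,7,0,6.7,-0.4,7,0,6.7,-0.4,7,0,6.7,-0.4,7,0,6.7,-0.4,7,0,6.7,-0.4,7,0,6.7,-0.4,7,0,6.7,-0.4,7,0,6.7,0,0,0,0,0,0,0,0,0,0,0,0]

```text
clock: 33.55
tcp_pos: [0.6052, -0.1375, 0.0966]
eef_rot: [180.0, -0.0, -58.0]
contact_force: [0.7, -1.5, 0.4]
opening: 0.0199
```

servo_tool:
  plan: [0,0,0,0,0,0,0,0,0,0,0,0,0,0,0,0]
  gripper: 14

```text
clock: 33.88
tcp_pos: [0.6054, -0.1375, 0.0968]
eef_rot: [-180.0, -0.0, -58.1]
contact_force: [-0.6, 0.3, 5.2]
opening: 0.0149
```

servo_tool:
  plan: [0,0,0,0,0,0,0,0,0,0,0,0,0,0,-20,0,0,0,-35,0,0,0,-40,0,0,0,-40,0,-35,0,0,0,-35,0,0,0,-35,0,0,0,-35,0,0,0,-35,0,0,0,0,0,0,0,0,0,0,0]
  gripper: 36

```text
clock: 35.05
tcp_pos: [0.5115, 0.0127, 0.2312]
eef_rot: [180.0, 0.0, -58.0]
contact_force: [1.3, 0.7, 0.1]
opening: 0.0363
```

```bash
python3 - <<'E'
from h import *
t=grab_frame("top");cv2.imwrite("pics/top_16.png",t);i=grab_frame("scene");cv2.imwrite("pics/scene_16.png",i);print(state()["tcp_pos"])
P=[]
for f in("top0","top_13","top_16"):
  m=cv2.imread(f"pics/{f}.png");b=[b for b in blobs("top",m,"red") if 265<b[0]<305 and b[1]>140];print(f,b)
  P.append(ray("top",b[0][:2],.109)[:2] if b else None)
print(P)
if P[1] is not None and P[2] is not None: print("angle",2*np.degrees(np.arcsin(np.linalg.norm(P[2]-P[1])/.12)))
E
```

```text
[0.51361204 0.01081386 0.23142922]
top0 [(289.5151515151515, 162.4090909090909, 33.0, (286, 159, 8, 8))]
top_13 [(275.0357142857143, 158.29166666666666, 28.0, (272, 155, 7, 7))]
top_16 [(296.4852941176471, 169.6764705882353, 34.0, (293, 166, 8, 8))]
[array([ 0.62106231, -0.12159207]), array([ 0.63054254, -0.08666491]), array([ 0.6037333 , -0.13848515])]
angle 58.18271586274303
```

```bash
python3 - <<'E'
from h import *
out=[]
for f in("top0","top_13","top_16"):
  m=cv2.imread(f"pics/{f}.png");c=cv2.resize(m[150:200,262:306],None,fx=6,fy=6,interpolation=cv2.INTER_CUBIC);out.append(c)
  h=cv2.cvtColor(c,cv2.COLOR_BGR2HSV)
  for nm,lo,hi in(("white",(0,0,222),(180,40,255)),("yellow",(22,120,120),(34,255,255))):
    k=cv2.inRange(h,lo,hi)
    for q in cv2.findContours(k,0,1)[0]:
      if cv2.contourArea(q)>150:
        p=np.argwhere(cv2.drawContours(np.zeros_like(k),[q],-1,255,-1)>0)[:,::-1].astype(float)
        mu=p.mean(0);w,v=np.linalg.eigh(np.cov(p.T));px=mu/6+[262-.42,150-.42];d=v[:,1]*3
        z=.085 if nm=="white" else .046
        A,B=ray("top",px-d,z),ray("top",px+d,z);e=(B-A)*np.sign((B-A)[0])
        print(f,nm,np.round(px,1),len(p),np.round(np.sqrt(w)/6,1),"yaw %.1f"%np.degrees(np.arctan2(e[1],e[0])),np.round(ray("top",px,z)[:2],4))
cv2.imwrite("pics/v16.png",np.hstack(out))
E
```

```text
top0 white [282.2 173.2] 1848 [1.1 3.9] yaw -35.6 [ 0.5971 -0.106 ]
top0 white [274.2 167.1] 673 [0.7 2.3] yaw 2.7 [ 0.6121 -0.086 ]
top0 yellow [289.8 175.7] 833 [0.7 2.6] yaw -60.8 [ 0.5949 -0.1281]
top_13 white [275.2 170.5] 1924 [1.1 4.2] yaw 1.3 [ 0.6036 -0.0885]
top_13 yellow [289.9 175.7] 836 [0.7 2.7] yaw -60.9 [ 0.5949 -0.1282]
top_16 white [286.  176.8] 1915 [1.1 3.9] yaw -55.6 [ 0.5885 -0.1152]
top_16 white [274.2 167.1] 669 [0.7 2.3] yaw 2.7 [ 0.6121 -0.086 ]
```

View pics/v16.png

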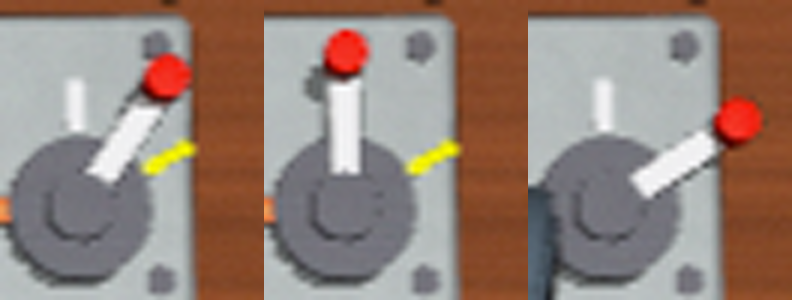

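servo_tool:
  plan: [35,0,0,0,35,0,0,0,35,0,0,0,35,0,0,0,35,0,0,0,0,0,40,0,0,0,40,0,0,0,5,0,0,0,0,0,0,0,0,0,0,0,0,0,0,0,0,0]

```text
clock: 36.15
tcp_pos: [0.6068, -0.1379, 0.149]
eef_rot: [-179.8, -0.2, -58.1]
contact_force: [-0.3, 0.8, 0.3]
opening: 0.036
```

servo_tool:
  plan: [0,3,30,2,0,0,22,0,0,0,0,0,0,0,0,0,0,0,0,0,0,0,0,0]

```text
clock: 36.65
tcp_pos: [0.6041, -0.1395, 0.0965]
eef_rot: [-179.9, -0.2, -60.1]
contact_force: [-0.2, -0.2, 0.5]
opening: 0.0361
```

servo_tool:
  plan: [0,0,0,0,0,0,0,0,0,0,0,0,0,0,0,0,0,0,0,0]
  gripper: 14

```text
clock: 37.07
tcp_pos: [0.6041, -0.1394, 0.0962]
eef_rot: [-179.8, -0.2, -60.2]
contact_force: [1.1, 0.6, 6.5]
opening: 0.0155
```

servo_tool:
  plan: [0,0,0,0,0,0,0,0,0,0,0,0,0,0,-20,0,0,0,-35,0,0,0,-40,0,0,0,-40,0,-35,0,0,0,-35,0,0,0,-35,0,0,0,-35,0,0,0,-35,0,0,0,-35,-20,0,0,-35,-20,0,0,0,0,0,0,0,0,0,0]
  gripper: 36

```text
clock: 38.4
tcp_pos: [0.5146, 0.0954, 0.2291]
eef_rot: [180.0, 0.0, -59.9]
contact_force: [1.0, 0.1, 0.8]
opening: 0.0361
```

```bash
python3 - <<'E'
from h import *
t=grab_frame("top");cv2.imwrite("pics/top_17.png",t);i=grab_frame("scene");cv2.imwrite("pics/scene_17.png",i);print(state()["tcp_pos"])
P=[]
for f in("top_13","top_17"):
  m=cv2.imread(f"pics/{f}.png");b=[b for b in blobs("top",m,"red") if 265<b[0]<305 and b[1]>140]
  P.append(ray("top",b[0][:2],.109)[:2])
  c=cv2.resize(m[150:200,262:306],None,fx=6,fy=6,interpolation=cv2.INTER_CUBIC)
  k=cv2.inRange(cv2.cvtColor(c,cv2.COLOR_BGR2HSV),(0,0,222),(180,40,255))
  q=max(cv2.findContours(k,0,1)[0],key=cv2.contourArea);p=np.argwhere(cv2.drawContours(np.zeros_like(k),[q],-1,255,-1)>0)[:,::-1].astype(float)
  w,v=np.linalg.eigh(np.cov(p.T));mu=p.mean(0)/6+[261.6,149.6];e=ray("top",mu+v[:,1]*3,.085)-ray("top",mu-v[:,1]*3,.085);e*=np.sign(e[0]);print(f,"lever yaw",np.degrees(np.arctan2(e[1],e[0])))
d=P[1]-P[0];print(P,"chord angle",2*np.degrees(np.arcsin(np.linalg.norm(d)/.12)),"mid",np.degrees(np.arctan2(d[1],d[0]))+90)
H["green"]=((45,80,30),(85,255,255))
print([b[:3] for b in blobs("scene",i,"green",8)],[b[:3] for b in blobs("top",t,"green",8)],[b[:3] for b in blobs("top",t,"white",50)])
H["red"]=((0,120,50),(5,255,255));print([b[:3] for b in blobs("scene",i,"red")])
E
```

```text
[0.51525355 0.09300736 0.2290798 ]
top_13 lever yaw 1.2540699695000483
top_17 lever yaw -56.96394670965181
[array([ 0.63054254, -0.08666491]), array([ 0.6025208, -0.1396293])] chord angle 59.912154569865145 mid -27.881862325536574
[(151.92564102564103, 277.39487179487173, 65.0), (340.66878306878306, 245.03597883597882, 157.5), (276.75648702594805, 191.73453093812373, 83.5)] [(222.99590163934425, 174.38934426229508, 122.0), (366.647414478918, 181.85807478122513, 1047.5), (190.43180306054558, 107.29075182967398, 250.5)] [(7.1171875, 249.74479166666666, 64.0), (8.733333333333333, 195.78518518518518, 67.5), (367.22850412249704, 178.29210836277974, 141.5), (249.41217455078842, 177.01108258974043, 4090.5), (297.47222222222223, 133.10493827160494, 54.0), (182.96661124965362, 108.57273482959269, 1203.0), (263.8112874028325, 23.04592340183864, 23477.5)]
[(237.88514056224898, 321.57028112449797, 415.0), (216.873417721519, 229.2447257383966, 39.5), (352.91379310344826, 166.7471264367816, 29.0)]
```

```bash
python3 -c "
from workcell import *
print(close_job())"
```

```text
the job is handed in; nothing more can be done
None
```

The job is done as asked and handed in at about 38 s of the 210 s allowed.

- **Vent and cap:** I turned the lever against its vent stop, where it met 13 N. Then I lifted the red cap off the spindle and left it standing in the blue tray.
- **Stack:** The spacer, w48, w40 and collar went on in that order. They were the only needed rings I found; w64 and w56 were absent, and I left the pink and orange look-alikes alone. Each ring met the stack at the height expected.
- **Lever at 60 degrees:** My first setting came out at about 57–58 degrees, so I moved it roughly 2 degrees further.

**Last checks**
- The two image readings of the final lever angle disagree slightly: 59.9 degrees from the knob's travel and 58.2 degrees from the line of the lever arm.
- The collar sits centred on the spindle to within about 1 pixel in both cameras, and the cap is in the tray.
- The gauge, gas detector and screwdriver are at the same pixels as at the start, and the gripper is clear of everything.
- The two cameras disagreed by 2–5 mm in x throughout, so I used values in between; this did not affect any placing.

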